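# Load the flywheel bolt inspection caddy

## Task

Gather the inspection set into the grey caddy: stand each of the three gold flywheel bolts upright on its head in the dish of the same colour as its cap, and lay the orange torque angle disc flat, hub up, in the large black dish. The two dark steel bolts do not belong to the set: leave them standing exactly where they are. Finish with everything let go.

Things in the scene. Friction and masses are not known exactly. Their poses are not given: they have to be found in the camera images.
- gold_bolt_blue: Gold-tinted flange bolt standing upright on its hex head, threaded end up under a round blue plastic cap. 72 mm tall: hex head 27 mm wide (z 0 to 14), flange 37 mm diameter (z 14 to 18), shank 16 mm (z 18 to 46), cap 20 mm (z 46 to 72; grip here). 0.12 kg. Origin at the centre of its underside, z up.
- gold_bolt_green: Gold-tinted flange bolt standing upright on its hex head, threaded end up under a round green plastic cap. 72 mm tall: hex head 27 mm wide (z 0 to 14), flange 37 mm diameter (z 14 to 18), shank 16 mm (z 18 to 46), cap 20 mm (z 46 to 72; grip here). 0.12 kg. Origin at the centre of its underside, z up.
- gold_bolt_red: Gold-tinted flange bolt standing upright on its hex head, threaded end up under a round red plastic cap. 72 mm tall: hex head 27 mm wide (z 0 to 14), flange 37 mm diameter (z 14 to 18), shank 16 mm (z 18 to 46), cap 20 mm (z 46 to 72; grip here). 0.12 kg. Origin at the centre of its underside, z up.
- dark_bolt_blue: Look-alike that does not belong: dark grey steel flange bolt standing upright on its hex head, threaded end up under a round blue plastic cap. 72 mm tall: hex head 27 mm wide (z 0 to 14), flange 37 mm diameter (z 14 to 18), shank 16 mm (z 18 to 46), cap 20 mm (z 46 to 72). 0.12 kg. Origin at the centre of its underside, z up.
- dark_bolt_red: Look-alike that does not belong: dark grey steel flange bolt standing upright on its hex head, threaded end up under a round red plastic cap. 72 mm tall: hex head 27 mm wide (z 0 to 14), flange 37 mm diameter (z 14 to 18), shank 16 mm (z 18 to 46), cap 20 mm (z 46 to 72). 0.12 kg. Origin at the centre of its underside, z up.
- angle_disc: Orange torque angle disc lying flat: plate 72 mm diameter, 5 mm thick with black graduation marks, and an upright round orange hub in its middle, 22 mm diameter, from z 5 to 45 mm, to grip it by. About 0.09 kg. Origin at the centre of its underside, z up.
- blue_dish: Open round blue plastic dish, outside diameter 64 mm, inside diameter 56 mm, inner floor 4 mm above its underside, rim 14 mm above its underside. Fixed on the floor of the fixed grey caddy (square tray 230 mm wide, walls 20 mm high and 5 mm thick, four dishes two by two, 108 mm apart, in any arrangement). Origin at the centre of the dish's underside, 5 mm above the table; z up.
- green_dish: Open round green plastic dish, outside diameter 64 mm, inside diameter 56 mm, inner floor 4 mm above its underside, rim 14 mm above its underside. Fixed on the floor of the fixed grey caddy (square tray 230 mm wide, walls 20 mm high and 5 mm thick, four dishes two by two, 108 mm apart, in any arrangement). Origin at the centre of the dish's underside, 5 mm above the table; z up.
- red_dish: Open round red plastic dish, outside diameter 64 mm, inside diameter 56 mm, inner floor 4 mm above its underside, rim 14 mm above its underside. Fixed on the floor of the fixed grey caddy (square tray 230 mm wide, walls 20 mm high and 5 mm thick, four dishes two by two, 108 mm apart, in any arrangement). Origin at the centre of the dish's underside, 5 mm above the table; z up.
- black_dish: Open round black plastic dish, larger than the others: outside diameter 104 mm, inside diameter 96 mm, inner floor 4 mm above its underside, rim 14 mm above its underside. Fixed on the floor of the fixed grey caddy (square tray 230 mm wide, walls 20 mm high and 5 mm thick, four dishes two by two, 108 mm apart, in any arrangement). Origin at the centre of the dish's underside, 5 mm above the table; z up.

How it is judged:
By the outcome, as a careful person would: the job done as asked, in the order asked, and still so for the second after the job is handed in, with the robot touching nothing.
It also fails if it takes over 102 s, if anything falls off the work surface, if the arm or the gripper's body presses on something with over 40 N, if the wrist force passes 120 N, or if a joint passes its speed limit or range.

## Robot

A 6-joint arm with a two-finger parallel gripper is mounted at the origin on the work surface. World frame = base frame: x ahead of the robot, y to its left, z up, the work surface at z = 0. Lengths are in m, angles in degrees, forces in N, time in s.
With the tool pointing down it reaches from about 0.3 to 0.85 m from the base axis. Payload 5.4 kg.
Tool frame: the origin (TCP) lies at the very end of the fingers, on their centre line; the grasp point (between the pads) lies 19 mm behind it (tcp_to_grasp is the distance from the TCP to the grasp point, in m); z points along the fingers, y is the line along which they close (so a half turn about z gives the same grasp; the last joint's range is limited). The gripper opens to 85 mm and grips with 20 to 120 N. Pads are 22 mm wide; open, the fingers measure 114 mm over their backs; the gripper's body (76 mm by 85 mm) begins 54 mm behind the grasp point. The pads swing forward as they close: fully open they stand 13 mm farther back than shut.
Start: joints at [62.217, 9.076, 91.501, -0, 79.423, -12.038], TCP at [0.156, 0.553, 0.231] pointing down, gripper open.
Joint ranges: [-166.64, 166.64], [-54.1, 131.32], [10.49, 154.53], [-73.88, 253.88], [9.74, 151.15], [-171.62, 171.62]. Speed limits (degrees/s): [147.25, 147.25, 180, 180, 180, 180].

## Interface

Orientations are given as [roll, pitch, yaw] about the fixed x, y, z axes, in that order (R = Rz(yaw) Ry(pitch) Rx(roll)).
In Python, from rig import * gives the robot as it stands.
- The arm moves only by the tool servo_tool, never from a script. Its argument "moves" is a list of rows, each an object with "dr": the turn, a rotation vector about the tool's x, y, z in degrees, a list of three; "delta_pos": the shift along the tool's x, y, z in m, a list of three; "fingers": the finger opening in m, from 0 to 0.0854. A call has 1 to 8 rows; each row shifts and turns the commanded pose from where the row before left it, along the tool's axes as they then stand; what a row does not reach is not made up. A row lasts 1/10 s, in which the tool goes at most 50 mm and 8.59 degrees, less where a joint would pass 70% of its speed; a pose out of reach is approached as far as the arm can. A call is refused whole if a number of a shift passes 0.05 or a number of a turn 8.59, either way. A call with a gripper value outside its range is refused whole. The fingers move at their own pace and stop on an object; "grip_force" is the grip in N (left out, the last holds). Time passes only in rows, so rows that do not move let the fingers close. It gives the time, the measured TCP pose, the force, the opening and the grip force at its end, in the units of the state.
- sense(): the state, without advancing time (a new reading comes with each control period).
- get_image(name): name is "side" or "top" or "wrist"; returns a dict with "color" (400x640x3 uint8, red, green, blue), "mtx" (3x3 intrinsics, pixels), "dist_coeffs" ([k1, k2, p1, p2, k3] as OpenCV has them; the pictures are not rectified), "R" (3x3) and "t" (3): a world point X has camera coordinates R X + t. Camera axes: x right, y down, z forward; pixel columns grow to the right and rows downward; lengths in m; the calibration is good to about 2 mm. A picture is of the moment at which its call begins. There is no depth.
- close_job(): hands the job in; it is judged then, once.
The state is a dict: "clock": time; "q": joint angles; "qd": joint speeds; "joint_efforts": joint torques, N m; "tool_pos": TCP position; "ee_rot": TCP orientation; "ft_force": force on the tool from outside, world axes, zero at the start; "torque": the same for the moment, N m; "grip_width": finger opening in m; "finger_force": force on a finger pad.
Only numpy, scipy, OpenCV 4.12 (cv2) and the standard library are available. Lean on these libraries where they do the work, as an engineer would, in place of code of your own. Each camera call takes 0.05 s, during which the arm holds its last target. There are 200 camera calls.

## Working session

There is one attempt and no reset: what is moved stays moved. The work goes in short steps, Python scripts to look and compute and a tool call to move; the robot and the scene stay as the last step left them, time stands still between calls to the robot, and variables do not carry over. Pictures are saved under pics/ and viewed, at most 14 in all, crops included, and the job is handed in when it is done.

Besides the shell and the picture viewer there is one more tool, called after "Call:" as name([rows], argument=value, ...), one row to a line, values as JSON. servo_tool: Moves the arm, as the interface text tells. Its arguments: {"type":"object","properties":{"moves":{"type":"array"},"grip_force":{"type":"number"}},"required":["moves"]}

```bash
mkdir -p pics; ls; python3 - <<'E'
from rig import *
import cv2, pickle
s=sense(); print(s)
d={}
for n in ("top","side"):
    im=get_image(n); d[n]=im; cv2.imwrite(f"pics/{n}1.png",im["color"][:,:,::-1]); print(n,im["mtx"],im["dist_coeffs"],im["R"],im["t"])
pickle.dump(d,open("im1.pkl","wb"))
E
```

```text
pics
{'clock': 0.0, 'q': array([ 6.22165532e+01,  9.11314860e+00,  9.15738595e+01,  8.63173807e-05,
        7.94239503e+01, -1.20367296e+01]), 'qd': array([ 0.00679869,  0.12742891,  0.02872585, -0.02095586, -0.00628681,
       -0.00935358]), 'joint_efforts': array([ 7.57494799e-04, -3.95988357e+01, -3.31436706e+01, -2.45817182e-04,
        8.13332299e-03,  2.36787537e-05]), 'tool_pos': array([0.15576174, 0.55286019, 0.23029729]), 'ee_rot': array([-1.79891499e+02, -2.32220553e-02,  1.64253245e+02]), 'ft_force': array([0.79179731, 0.38856778, 0.20413667]), 'torque': array([ 0.02128533, -0.00156314, -0.00995072]), 'finger_force': 0.0, 'grip_width': 0.08536002145326943}
top [[419.11833137   0.         321.44904126]
 [  0.         419.11833137 204.7816795 ]
 [  0.           0.           1.        ]] [-0.10202522  0.          0.          0.          0.        ] [[ 0.03068815 -0.99941997  0.01476351]
 [-0.99339515 -0.03213034 -0.11015319]
 [ 0.11056365 -0.0112856  -0.99380497]] [-0.00793637  0.5357786   0.99103809]
side [[378.54490505   0.         311.64945193]
 [  0.         378.54490505 196.52343558]
 [  0.           0.           1.        ]] [-0.00906384  0.          0.          0.          0.        ] [[-0.79595739 -0.60509761  0.01757045]
 [-0.46693701  0.59522871 -0.65396683]
 [ 0.38525533 -0.52873402 -0.75631916]] [0.43212874 0.27634589 0.58580643]
```

View pics/top1.png

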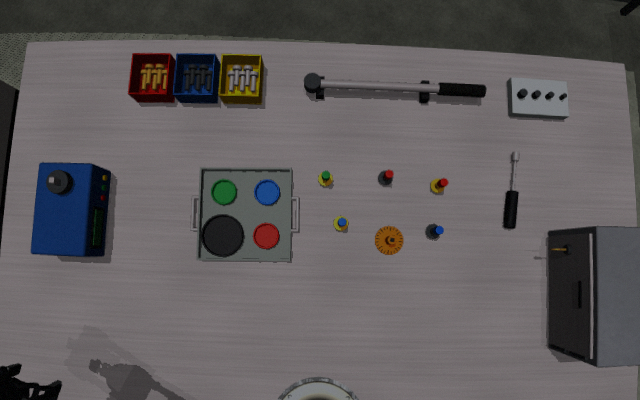

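View pics/side1.png

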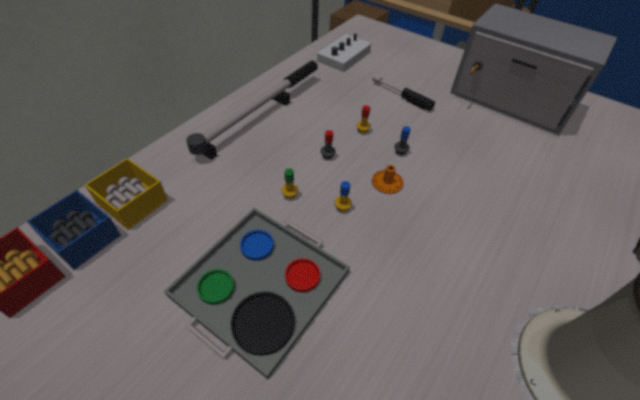

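The top view shows the caddy at about (245,215), with the green, blue, red and black dishes in it. The gold bolts are green (326,178), blue (341,224) and red (440,185). The dark bolts are red (387,178) and blue (435,231), and the disc is at (389,240). The side view agrees. I'll enlarge both for precise readings.

```bash
python3 - <<'E'
import cv2
t=cv2.imread("pics/top1.png"); s=cv2.imread("pics/side1.png")
a=cv2.resize(t[160:260,310:460],(0,0),fx=5.333,fy=5.333,interpolation=cv2.INTER_CUBIC)
b=cv2.resize(s[95:220,270:420],(0,0),fx=4.8,fy=4.8,interpolation=cv2.INTER_CUBIC)
cv2.imwrite("pics/topc.png",a);cv2.imwrite("pics/sidec.png",b)
E
```

```text
(no output)
```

View pics/topc.png

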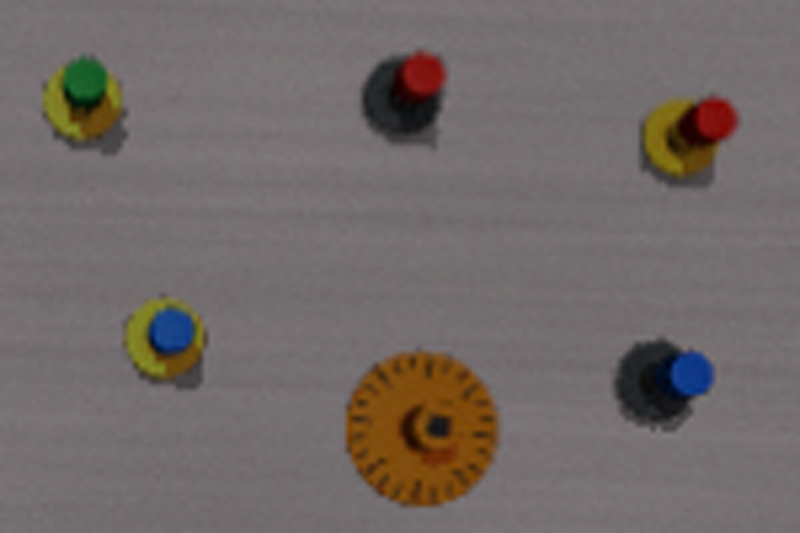

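View pics/sidec.png

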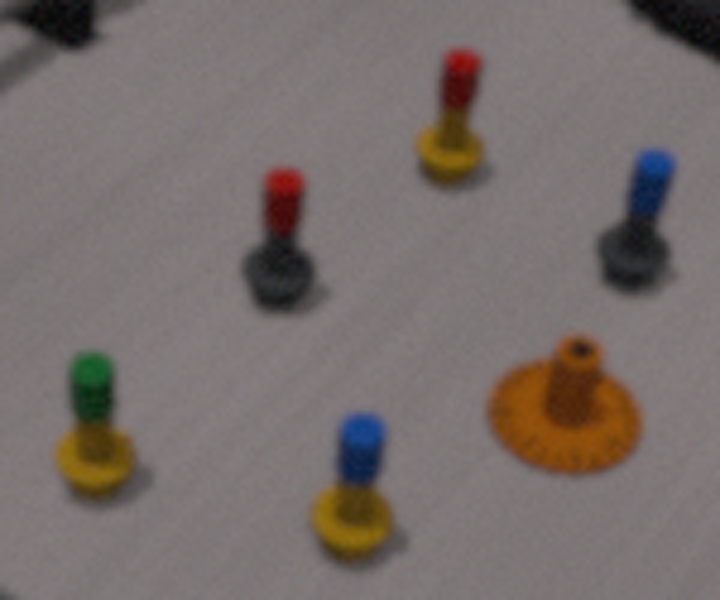

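```bash
cat > h.py <<'E'
import numpy as np, cv2, pickle
def ray(im,uv):
    p=cv2.undistortPoints(np.float64([[uv]]),im["mtx"],np.float64(im["dist_coeffs"]))[0,0]
    R=np.array(im["R"]);return -R.T@im["t"], R.T@np.array([p[0],p[1],1])
def onplane(im,uv,z):
    c,d=ray(im,uv); return c+d*(z-c[2])/d[2]
def tri(rs):
    A=0;b=0
    for c,d in rs:
        d=d/np.linalg.norm(d);M=np.eye(3)-np.outer(d,d);A=A+M;b=b+M@c
    return np.linalg.solve(A,b)
E
python3 - <<'E'
from h import *
np.set_printoptions(precision=4,suppress=True)
d=pickle.load(open("im1.pkl","rb"));T,S=d["top"],d["side"]
ct=lambda a,b:((a+.5)/5.333-.5+310,(b+.5)/5.333-.5+160)
cs=lambda a,b:((a+.5)/4.8-.5+270,(b+.5)/4.8-.5+95)
for n,t,s,h in [("green",(86,77),(93,365),.072),("blue",(173,330),(362,428),.072),("red",(716,119),(462,60),.072),("dred",(423,74),(285,180),.072),("dblue",(692,374),(655,163),.072),("hub",(435,427),(579,349),.045)]:
    print(n,onplane(T,ct(*t),h)[:2],onplane(S,cs(*s),h)[:2],tri([ray(T,ct(*t)),ray(S,cs(*s))]))
for n,t,z in [("green",(83,101),.018),("blue",(165,339),.018),("red",(681,138),.018),("disc",(422,428),.005)]: print("base",n,onplane(T,ct(*t),z)[:2])
for im,nm in((T,"top"),(S,"side")):
    hsv=cv2.cvtColor(im["color"],cv2.COLOR_RGB2HSV);H=hsv[...,0].astype(int);s=hsv[...,1]>110
    for n,m in [("green",abs(H-65)<18),("blue",abs(H-108)<15),("red",(H<5)|(H>174))]:
        k,l,st,c=cv2.connectedComponentsWithStats(((m&s)*255).astype(np.uint8))
        for i in range(1,k):
            if 100<st[i,4]<3000 and (nm=="side" or 195<c[i][0]<300): 
                x,y,w,hh,a=st[i]; print(nm,n,st[i],c[i],onplane(im,(x+w/2-.5,y+hh/2-.5),.019)[:2])
E
```

```text
green [0.6042 0.0016] [ 0.6023 -0.0004] [0.6028 0.0009 0.073 ]
blue [ 0.4936 -0.0396] [ 0.493  -0.0405] [ 0.4931 -0.0398  0.0726]
red [ 0.5952 -0.2801] [ 0.5938 -0.28  ] [ 0.5948 -0.2806  0.0713]
dred [ 0.6107 -0.1479] [ 0.6091 -0.1489] [ 0.6098 -0.1483  0.0723]
dblue [ 0.4811 -0.2691] [ 0.4793 -0.2681] [ 0.4806 -0.2699  0.0704]
hub [ 0.4556 -0.1601] [ 0.4555 -0.163 ] [ 0.455  -0.1597  0.048 ]
base green [0.6029 0.0016]
base blue [ 0.4932 -0.0394]
base red [ 0.5951 -0.28  ]
base disc [ 0.4563 -0.1612]
top green [211 179  26  26 516] [223.2752 191.564 ] [0.5622 0.2522]
top blue [ 173   53   47   50 1636] [195.5599  78.4976] [0.8575 0.3433]
top blue [254 179  26  26 532] [266.468  191.7763] [0.5655 0.1455]
top red [253 223  26  26 544] [265.4761 235.4761] [0.4571 0.1431]
side green [197 269  37  35 988] [215.1356 286.0779] [0.5592 0.2546]
side blue [371   3  64  35 749] [410.0401  22.1188] [ 0.7986 -0.8677]
side blue [442  26  27  19 328] [453.6189  35.4451] [ 0.6068 -0.8814]
side blue [  28  191   91   77 2834] [ 75.6775 228.6044] [0.8626 0.3382]
side blue [240 229  34  31 836] [256.549  244.2309] [0.5617 0.1469]
side red [   0  228   65   89 2249] [ 25.9435 274.4989] [0.8328 0.4333]
side red [285 258  36  34 973] [302.1994 274.5139] [0.4538 0.1445]
```

```bash
python3 - <<'E'
import cv2
t=cv2.imread("pics/top1.png"); 
cv2.imwrite("pics/topd.png",cv2.resize(t[160:270,185:305],(0,0),fx=5,fy=5,interpolation=cv2.INTER_CUBIC))
E
```

```text
(no output)
```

View pics/topd.png

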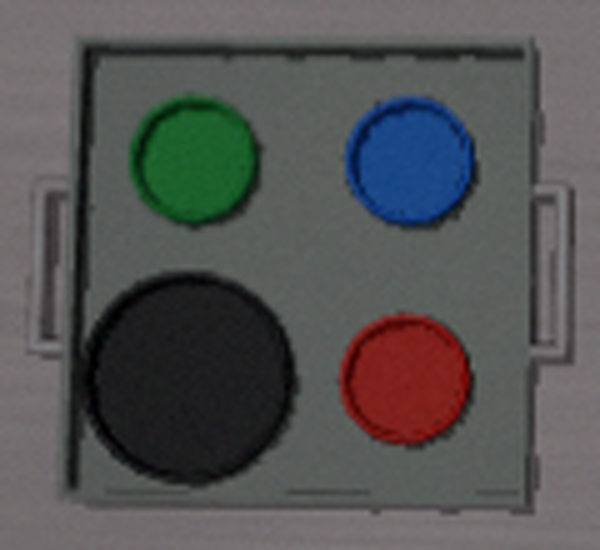

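The crop confirms the dish rims: green (195,160), blue (411,162), red (407,379) and black (190,378). The spacing matches 108 mm. My order is blue, green and red bolts, then the disc. I'll turn the tool to yaw 180 first so that tool x = −X, y = +Y and z = −Z.

Call:
servo_tool([
  {"dr":[0,0,-7.87],"delta_pos":[0,0,0],"fingers":0.06},
  {"dr":[0,0,-7.87],"delta_pos":[0,0,0],"fingers":0.06},
  {"dr":[0,0,0],"delta_pos":[-0.021,-0.037,0.005],"fingers":0.06},
  {"dr":[0,0,0],"delta_pos":[-0.021,-0.037,0.005],"fingers":0.06},
  {"dr":[0,0,0],"delta_pos":[-0.021,-0.037,0.005],"fingers":0.06},
  {"dr":[0,0,0],"delta_pos":[-0.021,-0.037,0.005],"fingers":0.06},
  {"dr":[0,0,0],"delta_pos":[-0.021,-0.037,0.005],"fingers":0.06},
  {"dr":[0,0,0],"delta_pos":[0,0,0],"fingers":0.06},
])

```text
clock: 0.9
tool_pos: [0.2623, 0.3647, 0.205]
ee_rot: [-179.8, -0.1, 179.7]
ft_force: [-0.6, -0.1, -0.2]
grip_width: 0.0597
finger_force: 0.0
```

Call:
servo_tool([
  {"dr":[0,0,0],"delta_pos":[-0.021,-0.037,0.005],"fingers":0.06},
  {"dr":[0,0,0],"delta_pos":[-0.021,-0.037,0.005],"fingers":0.06},
  {"dr":[0,0,0],"delta_pos":[-0.021,-0.037,0.005],"fingers":0.06},
  {"dr":[0,0,0],"delta_pos":[-0.021,-0.037,0.005],"fingers":0.06},
  {"dr":[0,0,0],"delta_pos":[-0.021,-0.037,0.005],"fingers":0.06},
  {"dr":[0,0,0],"delta_pos":[-0.021,-0.037,0.005],"fingers":0.06},
  {"dr":[0,0,0],"delta_pos":[-0.021,-0.037,0.005],"fingers":0.06},
  {"dr":[0,0,0],"delta_pos":[-0.021,-0.037,0.005],"fingers":0.06},
])

```text
clock: 1.7
tool_pos: [0.4297, 0.0713, 0.1661]
ee_rot: [180.0, 0.0, -180.0]
ft_force: [1.0, 0.2, -1.1]
grip_width: 0.0603
finger_force: 0.0
```

Call:
servo_tool([
  {"dr":[0,0,0],"delta_pos":[-0.021,-0.037,0.005],"fingers":0.06},
  {"dr":[0,0,0],"delta_pos":[-0.021,-0.037,0.005],"fingers":0.06},
  {"dr":[0,0,0],"delta_pos":[-0.021,-0.037,0.005],"fingers":0.06},
  {"dr":[0,0,0],"delta_pos":[0,0,0],"fingers":0.06},
  {"dr":[0,0,0],"delta_pos":[0,0,0],"fingers":0.06},
  {"dr":[0,0,0],"delta_pos":[0,0,0],"fingers":0.06},
])

```text
clock: 2.3
tool_pos: [0.4916, -0.0375, 0.1511]
ee_rot: [180.0, -0.0, -179.9]
ft_force: [-0.1, -0.2, -0.1]
grip_width: 0.06
finger_force: 0.0
```

Call:
servo_tool([
  {"dr":[0,0,0],"delta_pos":[-0.001,-0.001,0.025],"fingers":0.05},
  {"dr":[0,0,0],"delta_pos":[0,-0.001,0.03],"fingers":0.05},
  {"dr":[0,0,0],"delta_pos":[0,0,0.03],"fingers":0.05},
  {"dr":[0,0,0],"delta_pos":[0,0,0.02],"fingers":0.05},
  {"dr":[0,0,0],"delta_pos":[0,0,0.007],"fingers":0.05},
  {"dr":[0,0,0],"delta_pos":[0,0,0],"fingers":0.05},
  {"dr":[0,0,0],"delta_pos":[0,0,0],"fingers":0.05},
], grip_force=40)

```text
clock: 3.0
tool_pos: [0.4939, -0.0404, 0.0405]
ee_rot: [-180.0, 0.1, -180.0]
ft_force: [-0.2, -0.1, 0.8]
grip_width: 0.0501
finger_force: 0.0
```

Call:
servo_tool([
  {"dr":[0,0,0],"delta_pos":[0,0,0],"fingers":0.03},
  {"dr":[0,0,0],"delta_pos":[0,0,0],"fingers":0.024},
  {"dr":[0,0,0],"delta_pos":[0,0,0],"fingers":0.02},
  {"dr":[0,0,0],"delta_pos":[0,0,0],"fingers":0.015},
  {"dr":[0,0,0],"delta_pos":[0,0,0],"fingers":0.01},
  {"dr":[0,0,0],"delta_pos":[0,0,0],"fingers":0.01},
])

```text
clock: 3.6
tool_pos: [0.4938, -0.0411, 0.0402]
ee_rot: [-180.0, 0.1, 180.0]
ft_force: [-1.2, -1.2, 5.9]
grip_width: 0.0188
finger_force: 39.2
```

Call:
servo_tool([
  {"dr":[0,0,0],"delta_pos":[0,0,-0.01],"fingers":0.01},
  {"dr":[0,0,0],"delta_pos":[0,0,-0.03],"fingers":0.01},
  {"dr":[0,0,0],"delta_pos":[0,0,-0.04],"fingers":0.01},
  {"dr":[0,0,0],"delta_pos":[0,0,-0.04],"fingers":0.01},
  {"dr":[0,0,0],"delta_pos":[-0.007,0.018,0],"fingers":0.01},
  {"dr":[0,0,0],"delta_pos":[-0.014,0.037,0],"fingers":0.01},
  {"dr":[0,0,0],"delta_pos":[-0.014,0.037,0],"fingers":0.01},
  {"dr":[0,0,0],"delta_pos":[-0.014,0.037,0],"fingers":0.01},
])

```text
clock: 4.4
tool_pos: [0.5419, 0.0898, 0.1594]
ee_rot: [180.0, -0.0, 180.0]
ft_force: [0.8, -0.5, -1.0]
grip_width: 0.0189
finger_force: 39.2
```

Call:
servo_tool([
  {"dr":[0,0,0],"delta_pos":[-0.014,0.037,0],"fingers":0.01},
  {"dr":[0,0,0],"delta_pos":[-0.007,0.02,0],"fingers":0.01},
  {"dr":[0,0,0],"delta_pos":[0,0,0],"fingers":0.01},
  {"dr":[0,0,0],"delta_pos":[0,0,0],"fingers":0.01},
  {"dr":[0,0,0],"delta_pos":[0,0,0],"fingers":0.01},
])

```text
clock: 4.9
tool_pos: [0.5625, 0.1445, 0.1591]
ee_rot: [-180.0, -0.1, 179.9]
ft_force: [0.7, 0.7, -1.3]
grip_width: 0.0187
finger_force: 39.4
```

```bash
python3 - <<'E'
from rig import *
import cv2,numpy as np
w=get_image("wrist")["color"]; s=get_image("side")["color"]; 
s=cv2.resize(s[120:370,150:400],(400,400),interpolation=cv2.INTER_CUBIC); w=cv2.resize(w,(400,250))
c=np.zeros((400,800,3),np.uint8); c[:,:400]=s; c[:250,400:]=w
cv2.imwrite("pics/g1.png",c[:,:,::-1]); print(sense()["tool_pos"],sense()["ft_force"])
E
```

```text
[0.56270383 0.14438553 0.15925411] [ 0.45923818 -0.57927554 -0.68996737]
```

View pics/g1.png

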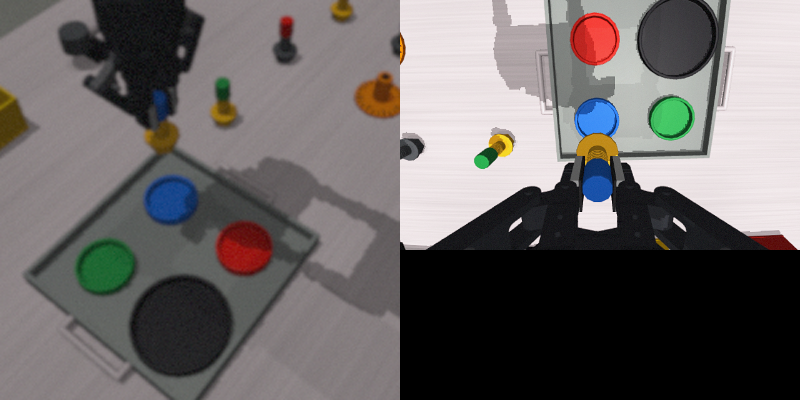

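The side and wrist views show the bolt hanging upright over the blue dish. I'll lower it now.

Call:
servo_tool([
  {"dr":[0,0,0],"delta_pos":[-0.001,0.001,0.02],"fingers":0.01},
  {"dr":[0,0,0],"delta_pos":[0,0,0.035],"fingers":0.01},
  {"dr":[0,0,0],"delta_pos":[0,0,0.03],"fingers":0.01},
  {"dr":[0,0,0],"delta_pos":[0,0,0.014],"fingers":0.01},
  {"dr":[0,0,0],"delta_pos":[0,0,0.006],"fingers":0.01},
  {"dr":[0,0,0],"delta_pos":[0,0,0.003],"fingers":0.01},
  {"dr":[0,0,0],"delta_pos":[0,0,0.001],"fingers":0.01},
  {"dr":[0,0,0],"delta_pos":[0,0,0],"fingers":0.01},
])

```text
clock: 5.8
tool_pos: [0.5651, 0.1464, 0.0517]
ee_rot: [180.0, 0.1, 180.0]
ft_force: [0.4, -0.2, -0.7]
grip_width: 0.0187
finger_force: 39.4
```

Call:
servo_tool([
  {"dr":[0,0,0],"delta_pos":[0,0,0.001],"fingers":0.01},
  {"dr":[0,0,0],"delta_pos":[0,0,0.001],"fingers":0.01},
  {"dr":[0,0,0],"delta_pos":[0,0,0],"fingers":0.01},
  {"dr":[0,0,0],"delta_pos":[0,0,0],"fingers":0.01},
])

```text
clock: 6.2
tool_pos: [0.5647, 0.1464, 0.0492]
ee_rot: [180.0, 0.1, 180.0]
ft_force: [-0.6, 0.2, 5.2]
grip_width: 0.0192
finger_force: 39.8
```

Contact shows 5 N upward. I'll release, rise, and head for the green bolt at (0.603, 0.001).

Call:
servo_tool([
  {"dr":[0,0,0],"delta_pos":[0,0,0],"fingers":0.025},
  {"dr":[0,0,0],"delta_pos":[0,0,0],"fingers":0.035},
  {"dr":[0,0,0],"delta_pos":[0,0,0],"fingers":0.05},
  {"dr":[0,0,0],"delta_pos":[0,0,-0.01],"fingers":0.05},
  {"dr":[0,0,0],"delta_pos":[0,0,-0.03],"fingers":0.05},
  {"dr":[0,0,0],"delta_pos":[0,0,-0.04],"fingers":0.05},
  {"dr":[0,0,0],"delta_pos":[0,0,-0.02],"fingers":0.05},
])

```text
clock: 6.9
tool_pos: [0.5659, 0.1465, 0.1527]
ee_rot: [180.0, 0.3, 180.0]
ft_force: [0.3, 0.0, 0.9]
grip_width: 0.0498
finger_force: 0.0
```

Call:
servo_tool([
  {"dr":[0,0,0],"delta_pos":[-0.008,-0.025,0],"fingers":0.05},
  {"dr":[0,0,0],"delta_pos":[-0.01,-0.04,0],"fingers":0.05},
  {"dr":[0,0,0],"delta_pos":[-0.01,-0.04,0],"fingers":0.05},
  {"dr":[0,0,0],"delta_pos":[-0.01,-0.04,0],"fingers":0.05},
  {"dr":[0,0,0],"delta_pos":[0,0,0],"fingers":0.05},
  {"dr":[0,0,0],"delta_pos":[0,0,0],"fingers":0.05},
  {"dr":[0,0,0],"delta_pos":[0,0,0],"fingers":0.05},
])

```text
clock: 7.6
tool_pos: [0.6017, 0.0023, 0.1485]
ee_rot: [180.0, -0.0, -180.0]
ft_force: [-0.0, 0.6, 0.0]
grip_width: 0.0497
finger_force: 0.0
```

Call:
servo_tool([
  {"dr":[0,0,0],"delta_pos":[-0.001,-0.001,0.025],"fingers":0.05},
  {"dr":[0,0,0],"delta_pos":[0,0,0.03],"fingers":0.05},
  {"dr":[0,0,0],"delta_pos":[0,0,0.03],"fingers":0.05},
  {"dr":[0,0,0],"delta_pos":[0,0,0.018],"fingers":0.05},
  {"dr":[0,0,0],"delta_pos":[0,0,0.006],"fingers":0.05},
  {"dr":[0,0,0],"delta_pos":[0,0,0],"fingers":0.05},
  {"dr":[0,0,0],"delta_pos":[0,0,0],"fingers":0.05},
])

```text
clock: 8.3
tool_pos: [0.6039, 0.0008, 0.0407]
ee_rot: [-180.0, 0.1, -180.0]
ft_force: [0.1, -0.1, -0.1]
grip_width: 0.0498
finger_force: 0.0
```

Call:
servo_tool([
  {"dr":[0,0,0],"delta_pos":[0,0,0],"fingers":0.03},
  {"dr":[0,0,0],"delta_pos":[0,0,0],"fingers":0.024},
  {"dr":[0,0,0],"delta_pos":[0,0,0],"fingers":0.02},
  {"dr":[0,0,0],"delta_pos":[0,0,0],"fingers":0.015},
  {"dr":[0,0,0],"delta_pos":[0,0,0],"fingers":0.01},
  {"dr":[0,0,0],"delta_pos":[0,0,0],"fingers":0.01},
])

```text
clock: 8.9
tool_pos: [0.6037, 0.0, 0.0402]
ee_rot: [-180.0, 0.1, 180.0]
ft_force: [-0.3, -1.7, 5.4]
grip_width: 0.0188
finger_force: 39.2
```

Call:
servo_tool([
  {"dr":[0,0,0],"delta_pos":[0,0,-0.01],"fingers":0.01},
  {"dr":[0,0,0],"delta_pos":[0,0,-0.03],"fingers":0.01},
  {"dr":[0,0,0],"delta_pos":[0,0,-0.04],"fingers":0.01},
  {"dr":[0,0,0],"delta_pos":[0,0,-0.04],"fingers":0.01},
  {"dr":[0,0,0],"delta_pos":[0.003,0.02,-0.01],"fingers":0.01},
  {"dr":[0,0,0],"delta_pos":[0.007,0.04,0],"fingers":0.01},
  {"dr":[0,0,0],"delta_pos":[0.007,0.04,0],"fingers":0.01},
  {"dr":[0,0,0],"delta_pos":[0.007,0.04,0],"fingers":0.01},
])

```text
clock: 9.7
tool_pos: [0.5781, 0.1417, 0.1693]
ee_rot: [180.0, -0.0, 180.0]
ft_force: [0.4, 0.2, -1.5]
grip_width: 0.0186
finger_force: 39.2
```

Call:
servo_tool([
  {"dr":[0,0,0],"delta_pos":[0.007,0.04,0],"fingers":0.01},
  {"dr":[0,0,0],"delta_pos":[0.007,0.04,0],"fingers":0.01},
  {"dr":[0,0,0],"delta_pos":[0.0045,0.032,0],"fingers":0.01},
  {"dr":[0,0,0],"delta_pos":[0,0,0],"fingers":0.01},
  {"dr":[0,0,0],"delta_pos":[0,0,0],"fingers":0.01},
  {"dr":[0,0,0],"delta_pos":[0,0,0],"fingers":0.01},
])

```text
clock: 10.3
tool_pos: [0.5605, 0.2515, 0.1691]
ee_rot: [-180.0, -0.0, 180.0]
ft_force: [-0.2, -1.0, -1.8]
grip_width: 0.0189
finger_force: 39.3
```

Call:
servo_tool([
  {"dr":[0,0,0],"delta_pos":[0,0.001,0.025],"fingers":0.01},
  {"dr":[0,0,0],"delta_pos":[0,0,0.04],"fingers":0.01},
  {"dr":[0,0,0],"delta_pos":[0,0,0.03],"fingers":0.01},
  {"dr":[0,0,0],"delta_pos":[0,0,0.015],"fingers":0.01},
  {"dr":[0,0,0],"delta_pos":[0,0,0.006],"fingers":0.01},
  {"dr":[0,0,0],"delta_pos":[0,0,0.003],"fingers":0.01},
  {"dr":[0,0,0],"delta_pos":[0,0,0.001],"fingers":0.01},
  {"dr":[0,0,0],"delta_pos":[0,0,0],"fingers":0.01},
])

```text
clock: 11.1
tool_pos: [0.5617, 0.2536, 0.0508]
ee_rot: [180.0, 0.1, 180.0]
ft_force: [1.0, 0.8, -1.8]
grip_width: 0.0191
finger_force: 39.3
```

Call:
servo_tool([
  {"dr":[0,0,0],"delta_pos":[0,0,0],"fingers":0.01},
  {"dr":[0,0,0],"delta_pos":[0,0,0],"fingers":0.01},
])

```text
clock: 11.3
tool_pos: [0.5611, 0.2536, 0.0502]
ee_rot: [180.0, 0.1, -180.0]
ft_force: [-0.2, 0.1, 0.1]
grip_width: 0.0188
finger_force: 39.3
```

Call:
servo_tool([
  {"dr":[0,0,0],"delta_pos":[0,0,0.001],"fingers":0.01},
  {"dr":[0,0,0],"delta_pos":[0,0,0],"fingers":0.01},
  {"dr":[0,0,0],"delta_pos":[0,0,0],"fingers":0.01},
])

```text
clock: 11.6
tool_pos: [0.5611, 0.2535, 0.0492]
ee_rot: [180.0, 0.1, -180.0]
ft_force: [-1.0, 0.3, 5.2]
grip_width: 0.0188
finger_force: 39.7
```

Call:
servo_tool([
  {"dr":[0,0,0],"delta_pos":[0,0,0],"fingers":0.025},
  {"dr":[0,0,0],"delta_pos":[0,0,0],"fingers":0.035},
  {"dr":[0,0,0],"delta_pos":[0,0,0],"fingers":0.05},
  {"dr":[0,0,0],"delta_pos":[0,0,-0.01],"fingers":0.05},
  {"dr":[0,0,0],"delta_pos":[0,0,-0.03],"fingers":0.05},
  {"dr":[0,0,0],"delta_pos":[0,0,-0.04],"fingers":0.05},
  {"dr":[0,0,0],"delta_pos":[0,0,-0.03],"fingers":0.05},
])

```text
clock: 12.3
tool_pos: [0.5612, 0.2535, 0.1613]
ee_rot: [180.0, 0.1, 180.0]
ft_force: [1.7, 0.6, -0.5]
grip_width: 0.0502
finger_force: 0.0
```

Call:
servo_tool([
  {"dr":[0,0,0],"delta_pos":[-0.002,-0.025,0],"fingers":0.05},
  {"dr":[0,0,0],"delta_pos":[-0.0025,-0.042,0],"fingers":0.05},
  {"dr":[0,0,0],"delta_pos":[-0.0025,-0.042,0],"fingers":0.05},
  {"dr":[0,0,0],"delta_pos":[-0.0025,-0.042,0],"fingers":0.05},
  {"dr":[0,0,0],"delta_pos":[-0.0025,-0.042,0],"fingers":0.05},
  {"dr":[0,0,0],"delta_pos":[-0.0025,-0.042,0],"fingers":0.05},
  {"dr":[0,0,0],"delta_pos":[-0.0025,-0.042,0],"fingers":0.05},
  {"dr":[0,0,0],"delta_pos":[-0.0025,-0.042,0],"fingers":0.05},
])

```text
clock: 13.1
tool_pos: [0.58, -0.0674, 0.1592]
ee_rot: [-180.0, 0.1, 180.0]
ft_force: [0.5, -0.6, 0.3]
grip_width: 0.0498
finger_force: 0.0
```

Call:
servo_tool([
  {"dr":[0,0,0],"delta_pos":[-0.0025,-0.042,0],"fingers":0.05},
  {"dr":[0,0,0],"delta_pos":[-0.0025,-0.042,0],"fingers":0.05},
  {"dr":[0,0,0],"delta_pos":[-0.0025,-0.042,0],"fingers":0.05},
  {"dr":[0,0,0],"delta_pos":[-0.0025,-0.042,0],"fingers":0.05},
  {"dr":[0,0,0],"delta_pos":[-0.0025,-0.042,0],"fingers":0.05},
  {"dr":[0,0,0],"delta_pos":[-0.0015,-0.0045,0],"fingers":0.05},
  {"dr":[0,0,0],"delta_pos":[0,0,0],"fingers":0.05},
  {"dr":[0,0,0],"delta_pos":[0,0,0],"fingers":0.05},
])

```text
clock: 13.9
tool_pos: [0.594, -0.2791, 0.1585]
ee_rot: [180.0, -0.0, -180.0]
ft_force: [0.6, 0.7, -0.6]
grip_width: 0.0504
finger_force: 0.0
```

Call:
servo_tool([
  {"dr":[0,0,0],"delta_pos":[0,-0.0005,0.025],"fingers":0.05},
  {"dr":[0,0,0],"delta_pos":[0,0,0.035],"fingers":0.05},
  {"dr":[0,0,0],"delta_pos":[0,0,0.035],"fingers":0.05},
  {"dr":[0,0,0],"delta_pos":[0,0,0.018],"fingers":0.05},
  {"dr":[0,0,0],"delta_pos":[0,0,0.006],"fingers":0.05},
  {"dr":[0,0,0],"delta_pos":[0,0,0],"fingers":0.05},
  {"dr":[0,0,0],"delta_pos":[0,0,0],"fingers":0.05},
])

```text
clock: 14.6
tool_pos: [0.5953, -0.2812, 0.0415]
ee_rot: [-179.9, 0.2, -180.0]
ft_force: [-0.0, 0.1, 0.3]
grip_width: 0.0497
finger_force: 0.0
```

Call:
servo_tool([
  {"dr":[0,0,0],"delta_pos":[0,0,0],"fingers":0.03},
  {"dr":[0,0,0],"delta_pos":[0,0,0],"fingers":0.024},
  {"dr":[0,0,0],"delta_pos":[0,0,0],"fingers":0.02},
  {"dr":[0,0,0],"delta_pos":[0,0,0],"fingers":0.015},
  {"dr":[0,0,0],"delta_pos":[0,0,0],"fingers":0.01},
  {"dr":[0,0,0],"delta_pos":[0,0,0],"fingers":0.01},
])

```text
clock: 15.2
tool_pos: [0.5947, -0.2816, 0.0406]
ee_rot: [-179.9, 0.1, 180.0]
ft_force: [0.0, -2.0, 6.5]
grip_width: 0.0187
finger_force: 39.1
```

Call:
servo_tool([
  {"dr":[0,0,0],"delta_pos":[0,0,-0.01],"fingers":0.01},
  {"dr":[0,0,0],"delta_pos":[0,0,-0.03],"fingers":0.01},
  {"dr":[0,0,0],"delta_pos":[0,0,-0.045],"fingers":0.01},
  {"dr":[0,0,0],"delta_pos":[0,0,-0.045],"fingers":0.01},
  {"dr":[0,0,0],"delta_pos":[0.0065,0.02,0],"fingers":0.01},
  {"dr":[0,0,0],"delta_pos":[0.0125,0.038,0],"fingers":0.01},
  {"dr":[0,0,0],"delta_pos":[0.0125,0.038,0],"fingers":0.01},
  {"dr":[0,0,0],"delta_pos":[0.0125,0.038,0],"fingers":0.01},
])

```text
clock: 16.0
tool_pos: [0.5486, -0.1446, 0.1687]
ee_rot: [179.9, -0.1, 180.0]
ft_force: [1.0, 0.6, -0.7]
grip_width: 0.0186
finger_force: 39.2
```

Call:
servo_tool([
  {"dr":[0,0,0],"delta_pos":[0.0125,0.038,0],"fingers":0.01},
  {"dr":[0,0,0],"delta_pos":[0.0125,0.038,0],"fingers":0.01},
  {"dr":[0,0,0],"delta_pos":[0.0125,0.038,0],"fingers":0.01},
  {"dr":[0,0,0],"delta_pos":[0.0125,0.038,0],"fingers":0.01},
  {"dr":[0,0,0],"delta_pos":[0.0125,0.038,0],"fingers":0.01},
  {"dr":[0,0,0],"delta_pos":[0.0125,0.038,0],"fingers":0.01},
  {"dr":[0,0,0],"delta_pos":[0.0125,0.038,0],"fingers":0.01},
  {"dr":[0,0,0],"delta_pos":[0.0075,0.025,0],"fingers":0.01},
])

```text
clock: 16.8
tool_pos: [0.4528, 0.1468, 0.1689]
ee_rot: [179.9, -0.1, -179.9]
ft_force: [0.2, 0.4, -1.7]
grip_width: 0.0186
finger_force: 39.3
```

Call:
servo_tool([
  {"dr":[0,0,0],"delta_pos":[0,0,0],"fingers":0.01},
  {"dr":[0,0,0],"delta_pos":[0,0,0],"fingers":0.01},
  {"dr":[0,0,0],"delta_pos":[0,0,0],"fingers":0.01},
])

```text
clock: 17.1
tool_pos: [0.455, 0.1438, 0.1692]
ee_rot: [-180.0, -0.0, 180.0]
ft_force: [-1.0, -0.7, -1.0]
grip_width: 0.019
finger_force: 39.4
```

Call:
servo_tool([
  {"dr":[0,0,0],"delta_pos":[0,0,0.025],"fingers":0.01},
  {"dr":[0,0,0],"delta_pos":[0,0,0.04],"fingers":0.01},
  {"dr":[0,0,0],"delta_pos":[0,0,0.03],"fingers":0.01},
  {"dr":[0,0,0],"delta_pos":[0,0,0.015],"fingers":0.01},
  {"dr":[0,0,0],"delta_pos":[0,0,0.006],"fingers":0.01},
  {"dr":[0,0,0],"delta_pos":[0,0,0.003],"fingers":0.01},
  {"dr":[0,0,0],"delta_pos":[0,0,0],"fingers":0.01},
  {"dr":[0,0,0],"delta_pos":[0,0,0],"fingers":0.01},
])

```text
clock: 17.9
tool_pos: [0.4561, 0.1443, 0.0514]
ee_rot: [180.0, 0.1, 180.0]
ft_force: [0.3, -0.2, -1.3]
grip_width: 0.0185
finger_force: 39.3
```

Call:
servo_tool([
  {"dr":[0,0,0],"delta_pos":[0,0,0.0005],"fingers":0.01},
  {"dr":[0,0,0],"delta_pos":[0,0,0.0005],"fingers":0.01},
  {"dr":[0,0,0],"delta_pos":[0,0,0],"fingers":0.01},
  {"dr":[0,0,0],"delta_pos":[0,0,0],"fingers":0.01},
])

```text
clock: 18.3
tool_pos: [0.4553, 0.1444, 0.0496]
ee_rot: [180.0, 0.0, -180.0]
ft_force: [-0.1, 0.2, 0.4]
grip_width: 0.0187
finger_force: 39.4
```

Call:
servo_tool([
  {"dr":[0,0,0],"delta_pos":[0,0,0.0008],"fingers":0.01},
  {"dr":[0,0,0],"delta_pos":[0,0,0],"fingers":0.01},
  {"dr":[0,0,0],"delta_pos":[0,0,0],"fingers":0.01},
])

```text
clock: 18.6
tool_pos: [0.4556, 0.1444, 0.0495]
ee_rot: [-180.0, 0.1, -180.0]
ft_force: [-2.2, -0.3, 7.0]
grip_width: 0.0191
finger_force: 40.3
```

Call:
servo_tool([
  {"dr":[0,0,0],"delta_pos":[0,0,0],"fingers":0.025},
  {"dr":[0,0,0],"delta_pos":[0,0,0],"fingers":0.035},
  {"dr":[0,0,0],"delta_pos":[0,0,0],"fingers":0.05},
  {"dr":[0,0,0],"delta_pos":[0,0,-0.01],"fingers":0.05},
  {"dr":[0,0,0],"delta_pos":[0,0,-0.03],"fingers":0.05},
  {"dr":[0,0,0],"delta_pos":[0,0,-0.04],"fingers":0.05},
  {"dr":[0,0,0],"delta_pos":[0,0,-0.03],"fingers":0.05},
])

```text
clock: 19.3
tool_pos: [0.4556, 0.1444, 0.1614]
ee_rot: [180.0, 0.1, 180.0]
ft_force: [0.8, -0.1, 0.1]
grip_width: 0.0498
finger_force: 0.0
```

Call:
servo_tool([
  {"dr":[0,0,0],"delta_pos":[0,-0.025,0],"fingers":0.05},
  {"dr":[0,0,0],"delta_pos":[0,-0.042,0],"fingers":0.05},
  {"dr":[0,0,0],"delta_pos":[0,-0.042,0],"fingers":0.05},
  {"dr":[0,0,0],"delta_pos":[0,-0.042,0],"fingers":0.05},
  {"dr":[0,0,0],"delta_pos":[0,-0.042,0],"fingers":0.05},
  {"dr":[0,0,0],"delta_pos":[0,-0.042,0],"fingers":0.05},
  {"dr":[0,0,0],"delta_pos":[0,-0.042,0],"fingers":0.05},
  {"dr":[0,0,0],"delta_pos":[0,-0.028,0],"fingers":0.05},
])

```text
clock: 20.1
tool_pos: [0.4549, -0.1634, 0.1595]
ee_rot: [-179.9, 0.1, 179.9]
ft_force: [-0.4, 0.4, -0.3]
grip_width: 0.0499
finger_force: 0.0
```

Call:
servo_tool([
  {"dr":[0,0,0],"delta_pos":[0,0,0],"fingers":0.05},
  {"dr":[0,0,0],"delta_pos":[0,0,0],"fingers":0.05},
  {"dr":[0,0,0],"delta_pos":[0,0,0],"fingers":0.05},
])

```text
clock: 20.4
tool_pos: [0.4549, -0.1597, 0.1586]
ee_rot: [180.0, -0.0, -180.0]
ft_force: [0.2, 0.9, -0.4]
grip_width: 0.0503
finger_force: 0.0
```

```bash
python3 - <<'E'
from rig import *
import cv2,numpy as np
t=get_image("top")["color"]; s=get_image("side")["color"]; 
c=np.zeros((560,800,3),np.uint8); c[:,:400]=cv2.resize(s[120:400,150:350],(400,560),interpolation=cv2.INTER_CUBIC)
c[:400,400:]=cv2.resize(t[150:270,185:305],(400,400),interpolation=cv2.INTER_CUBIC)
cv2.imwrite("pics/g2.png",c[:,:,::-1]); print(sense()["tool_pos"],sense()["ft_force"])
E
```

```text
[ 0.45500588 -0.1594875   0.15854373] [ 0.52139812 -0.57284144 -0.00366092]
```

View pics/g2.png

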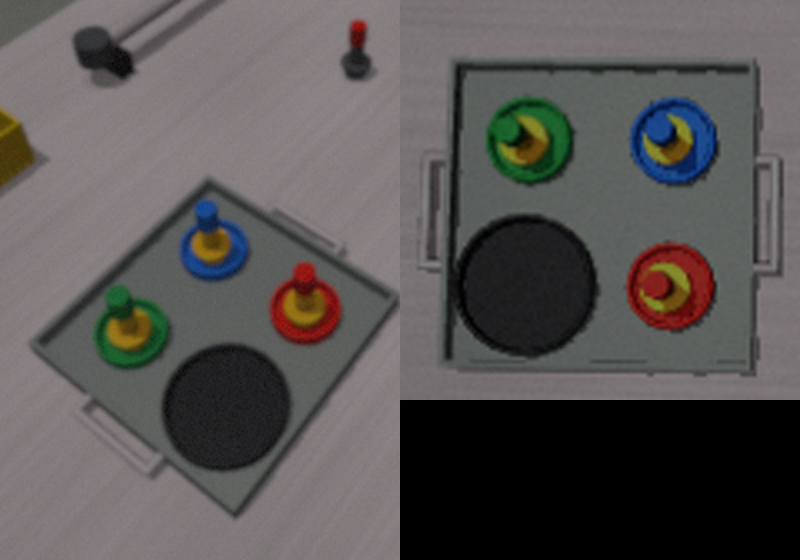

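All three bolts stand upright and centred in their dishes: green (520,140), blue (668,137), red (664,287) in the right panel. Next I'll take the disc by its hub.

Call:
servo_tool([
  {"dr":[0,0,0],"delta_pos":[-0.0005,-0.0005,0.025],"fingers":0.05},
  {"dr":[0,0,0],"delta_pos":[0,0,0.04],"fingers":0.05},
  {"dr":[0,0,0],"delta_pos":[0,0,0.04],"fingers":0.05},
  {"dr":[0,0,0],"delta_pos":[0,0,0.025],"fingers":0.05},
  {"dr":[0,0,0],"delta_pos":[0,0,0.01],"fingers":0.05},
  {"dr":[0,0,0],"delta_pos":[0,0,0.005],"fingers":0.05},
  {"dr":[0,0,0],"delta_pos":[0,0,0],"fingers":0.05},
  {"dr":[0,0,0],"delta_pos":[0,0,0],"fingers":0.05},
])

```text
clock: 21.3
tool_pos: [0.4567, -0.1617, 0.015]
ee_rot: [-179.9, 0.1, -180.0]
ft_force: [-0.2, 0.4, -0.7]
grip_width: 0.0504
finger_force: 0.0
```

Call:
servo_tool([
  {"dr":[0,0,0],"delta_pos":[0,0,0],"fingers":0.03},
  {"dr":[0,0,0],"delta_pos":[0,0,0],"fingers":0.025},
  {"dr":[0,0,0],"delta_pos":[0,0,0],"fingers":0.02},
  {"dr":[0,0,0],"delta_pos":[0,0,0],"fingers":0.015},
  {"dr":[0,0,0],"delta_pos":[0,0,0],"fingers":0.012},
  {"dr":[0,0,0],"delta_pos":[0,0,0],"fingers":0.012},
])

```text
clock: 21.9
tool_pos: [0.4562, -0.1617, 0.0146]
ee_rot: [-179.9, 0.1, 180.0]
ft_force: [-1.3, 0.9, 7.1]
grip_width: 0.0207
finger_force: 39.0
```

Call:
servo_tool([
  {"dr":[0,0,0],"delta_pos":[0,0,-0.01],"fingers":0.012},
  {"dr":[0,0,0],"delta_pos":[0,0,-0.03],"fingers":0.012},
  {"dr":[0,0,0],"delta_pos":[0,0,-0.045],"fingers":0.012},
  {"dr":[0,0,0],"delta_pos":[0,0,-0.045],"fingers":0.012},
  {"dr":[0,0,0],"delta_pos":[0,0.02,-0.02],"fingers":0.012},
  {"dr":[0,0,0],"delta_pos":[0.001,0.042,0],"fingers":0.012},
  {"dr":[0,0,0],"delta_pos":[0.001,0.042,0],"fingers":0.012},
  {"dr":[0,0,0],"delta_pos":[0.001,0.042,0],"fingers":0.012},
])

```text
clock: 22.7
tool_pos: [0.4521, -0.0137, 0.1641]
ee_rot: [180.0, 0.0, 179.9]
ft_force: [2.2, -0.3, -0.6]
grip_width: 0.0208
finger_force: 39.4
```

Call:
servo_tool([
  {"dr":[0,0,0],"delta_pos":[0,0.042,0],"fingers":0.012},
  {"dr":[0,0,0],"delta_pos":[0,0.042,0],"fingers":0.012},
  {"dr":[0,0,0],"delta_pos":[0,0.042,0],"fingers":0.012},
  {"dr":[0,0,0],"delta_pos":[0,0.042,0],"fingers":0.012},
  {"dr":[0,0,0],"delta_pos":[0,0.042,0],"fingers":0.012},
  {"dr":[0,0,0],"delta_pos":[0,0.03,0],"fingers":0.012},
  {"dr":[0,0,0],"delta_pos":[0,0.026,0],"fingers":0.012},
  {"dr":[0,0,0],"delta_pos":[0,0,0],"fingers":0.012},
])

```text
clock: 23.5
tool_pos: [0.4518, 0.2534, 0.1637]
ee_rot: [179.9, -0.0, -179.8]
ft_force: [0.1, -0.8, -1.6]
grip_width: 0.0211
finger_force: 39.4
```

Call:
servo_tool([
  {"dr":[0,0,0],"delta_pos":[0,0,0],"fingers":0.012},
  {"dr":[0,0,0],"delta_pos":[0,0,0],"fingers":0.012},
])

```text
clock: 23.7
tool_pos: [0.4524, 0.25, 0.1635]
ee_rot: [-180.0, -0.0, 179.9]
ft_force: [-0.5, 0.9, -0.6]
grip_width: 0.0205
finger_force: 39.4
```

```bash
python3 - <<'E'
from rig import *
import cv2,numpy as np
w=get_image("wrist")["color"]; s=get_image("side")["color"]; 
c=np.zeros((400,800,3),np.uint8); c[:,:400]=cv2.resize(s[120:370,150:400],(400,400),interpolation=cv2.INTER_CUBIC)
c[:250,400:]=cv2.resize(w,(400,250))
cv2.imwrite("pics/g3.png",c[:,:,::-1]); print(sense()["tool_pos"],sense()["ft_force"])
E
```

```text
[0.45261709 0.249883   0.16357428] [ 0.1334834  -0.45361036 -0.49090936]
```

View pics/g3.png

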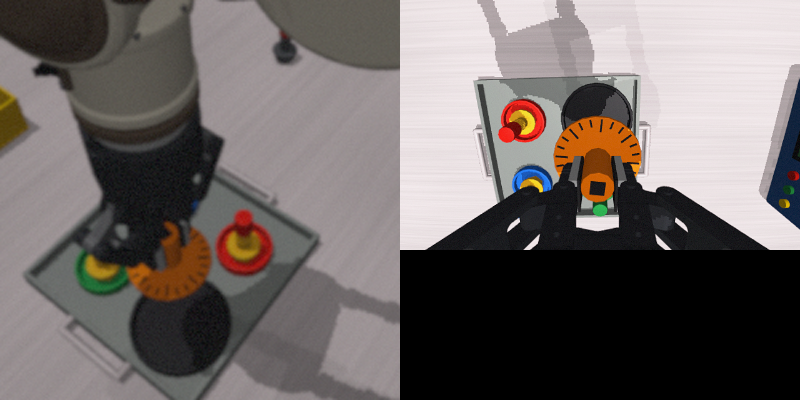

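```bash
python3 - <<'E'
from rig import *
import numpy as np
i=get_image("wrist"); print(-np.array(i["R"]).T@i["t"], sense()["tool_pos"])
E
```

```text
[0.3774442  0.24991604 0.30597188] [0.45263167 0.24996017 0.16355225]
```

The disc hangs level over the black dish with the hub up, and the wrist camera is well clear of the bolts. Lowering.

Call:
servo_tool([
  {"dr":[0,0,0],"delta_pos":[0,0,0.025],"fingers":0.012},
  {"dr":[0,0,0],"delta_pos":[0,0,0.04],"fingers":0.012},
  {"dr":[0,0,0],"delta_pos":[0,0,0.035],"fingers":0.012},
  {"dr":[0,0,0],"delta_pos":[0,0,0.025],"fingers":0.012},
  {"dr":[0,0,0],"delta_pos":[0,0,0.01],"fingers":0.012},
  {"dr":[0,0,0],"delta_pos":[0,0,0.004],"fingers":0.012},
  {"dr":[0,0,0],"delta_pos":[0,0,0],"fingers":0.012},
  {"dr":[0,0,0],"delta_pos":[0,0,0],"fingers":0.012},
])

```text
clock: 24.65
tool_pos: [0.4539, 0.2512, 0.0261]
ee_rot: [180.0, 0.2, 180.0]
ft_force: [-0.2, -0.4, -0.5]
grip_width: 0.0208
finger_force: 39.5
```

Call:
servo_tool([
  {"dr":[0,0,0],"delta_pos":[0,0,0.0005],"fingers":0.012},
  {"dr":[0,0,0],"delta_pos":[0,0,0.0005],"fingers":0.012},
  {"dr":[0,0,0],"delta_pos":[0,0,0],"fingers":0.012},
  {"dr":[0,0,0],"delta_pos":[0,0,0],"fingers":0.012},
])

```text
clock: 25.05
tool_pos: [0.4526, 0.251, 0.0237]
ee_rot: [180.0, 0.0, -180.0]
ft_force: [-0.2, -0.5, -0.7]
grip_width: 0.0208
finger_force: 39.5
```

Call:
servo_tool([
  {"dr":[0,0,0],"delta_pos":[0,0,0.0008],"fingers":0.012},
  {"dr":[0,0,0],"delta_pos":[0,0,0],"fingers":0.012},
  {"dr":[0,0,0],"delta_pos":[0,0,0],"fingers":0.012},
])

```text
clock: 25.35
tool_pos: [0.4526, 0.251, 0.0236]
ee_rot: [-180.0, -0.0, -180.0]
ft_force: [-3.6, -0.9, 6.0]
grip_width: 0.0211
finger_force: 40.4
```

Call:
servo_tool([
  {"dr":[0,0,0],"delta_pos":[0,0,0],"fingers":0.025},
  {"dr":[0,0,0],"delta_pos":[0,0,0],"fingers":0.035},
  {"dr":[0,0,0],"delta_pos":[0,0,0],"fingers":0.045},
  {"dr":[0,0,0],"delta_pos":[0,0,-0.01],"fingers":0.045},
  {"dr":[0,0,0],"delta_pos":[0,0,-0.03],"fingers":0.045},
  {"dr":[0,0,0],"delta_pos":[0,0,-0.045],"fingers":0.045},
  {"dr":[0,0,0],"delta_pos":[0,0,-0.045],"fingers":0.045},
  {"dr":[0,0,0],"delta_pos":[0,0,-0.03],"fingers":0.045},
])

```text
clock: 26.15
tool_pos: [0.4538, 0.2513, 0.1871]
ee_rot: [179.9, 0.3, -180.0]
ft_force: [0.4, 0.1, 0.1]
grip_width: 0.045
finger_force: 0.0
```

Call:
servo_tool([
  {"dr":[0,0,0],"delta_pos":[0.02,0.03,-0.01],"fingers":0.045},
  {"dr":[0,0,0],"delta_pos":[0.02,0.04,0],"fingers":0.045},
  {"dr":[0,0,0],"delta_pos":[0.02,0.04,0],"fingers":0.045},
  {"dr":[0,0,0],"delta_pos":[0.02,0.04,0],"fingers":0.045},
  {"dr":[0,0,0],"delta_pos":[0.02,0.04,0],"fingers":0.045},
  {"dr":[0,0,0],"delta_pos":[0.01,0.02,0],"fingers":0.045},
  {"dr":[0,0,0],"delta_pos":[0,0,0],"fingers":0.045},
  {"dr":[0,0,0],"delta_pos":[0,0,0],"fingers":0.045},
])

```text
clock: 26.95
tool_pos: [0.3425, 0.4608, 0.1931]
ee_rot: [-180.0, 0.0, -179.9]
ft_force: [0.1, -0.3, 0.0]
grip_width: 0.0448
finger_force: 0.0
```

```bash
python3 - <<'E'
from rig import *
import cv2,numpy as np
t=get_image("top")["color"]; s=get_image("side")["color"]
c=np.zeros((560,800,3),np.uint8); c[:375,:400]=cv2.resize(s[90:390,150:470],(400,375),interpolation=cv2.INTER_CUBIC)
c[:400,400:]=cv2.resize(t[150:270,185:305],(400,400),interpolation=cv2.INTER_CUBIC)
c[400:,400:]=cv2.resize(t[150:262,180:460],(400,160),interpolation=cv2.INTER_CUBIC)
cv2.imwrite("pics/g4.png",c[:,:,::-1])
E
```

```text
(no output)
```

View pics/g4.png

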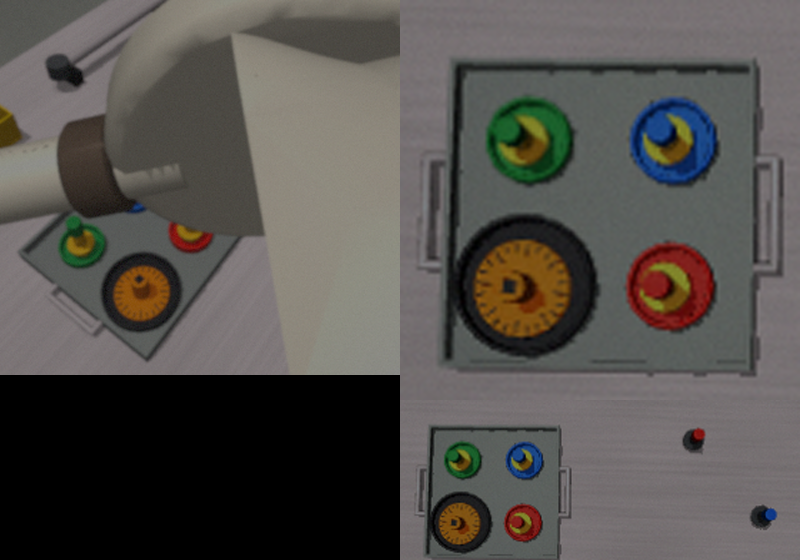

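All four pieces sit correctly. The disc is flat and hub up in the black dish at (520,286), and the three bolts are upright in their matching dishes. Both dark bolts, at (694,440) and (764,517), are still standing where they were. Handing in.

```bash
python3 -c "
from rig import *
print(close_job())"
```

```text
the job is handed in; nothing more can be done
None
```

The job is handed in at about 27 s of robot time: the three gold bolts stand upright in their matching dishes, the orange disc lies flat, hub up, in the black dish, the dark bolts were left where they stood, and everything is let go.

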